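Park the index plunger and swing the watch turntable round

TASK

The watch turntable on the bench is locked by its sprung index plunger. Pull the red plunger knob out and twist it into its rest notch so that it stays retracted by itself when you let go; then, with the plunger left parked, swing the turntable by its blue post all the way round to its end stop and let go. Leave the trays, screwdriver, glass cup and loupe stand where they are.

Things in the scene. Friction and masses are not known exactly. Their poses are not given: they have to be found in the camera images.
- knob_grip (a point): Centre of the red wing knob of the plunger, frame moving with it. Bar 30 mm long (own x), 14 mm thick (own y: flat faces to pinch), 24 mm high along the plunger axis (own z, pointing out of the sleeve, up and away from the turntable, 35 deg off vertical). About 93 mm above the bench. From 12 mm below this point only a stem 13 mm thick; 25 mm below starts the sleeve, 26 mm across (plunger home).
- plunger_pull (a joint): How far the plunger is pulled out along the knob's +z, m. 0 = in, its tip locks the turntable; 0.016 = end of travel. A spring pulls it in with 4 N at 0, 10 N at full travel. The brass cross-pin lies in a deep sleeve slot: twist is blocked (about 0.06 rad of play) until pulled 0.013. Down in the rest notch it reads about 0.010; left on the rim short of the notch, 0.013 (not parked).
- plunger_twist (a joint): Twist of the knob about its own +z, rad, counter-clockwise positive looking down onto the knob from its free end. About 0 at the start (pin in the deep slot); 1.3 = cross-pin over the rest notch (white floor, 3 mm deep, under 0.1 rad play); stop at 1.45. Turns easily.
- post_grip (a point): Point on the axis of the upright blue post fixed on the turntable: 14 mm diameter, its top 17 mm above this point, the turntable's face 25 mm below it. It lies 46 mm from the turntable's axis and turns with it (own frame = the turntable's, z up). The top of the white end stop, beside the disc, is 29 mm below this point.
- turntable_axis (a point): Centre of the turntable's upper face, on its vertical axis, 40 mm above the bench. Aluminium disc 110 mm across with a watch (39 mm across, 13 mm high) clamped at its centre by four pegs, all within 28 mm of the axis. The knob's centre is about 103 mm from this axis.
- turntable (a joint): Angle of the turntable, rad, clockwise positive seen from above. 0 = locked by the plunger; 1.2 = brass fork lug on its rim against the white end stop. Moves with light friction (0.06 N m, about 1.3 N at the post) and stays where it is left. Its axis is vertical.
- trays: Three stacked aluminium trays with ribbed edges, 150 x 115 x 66 mm high, fixed; bystander. Origin under the centre.
- screwdriver: Green-handled screwdriver 160 mm long lying loose along its x axis; bystander.
- parts_cup: Glass parts cup, 56 mm across, 45 mm high, loose; bystander. Origin under the centre.
- loupe_stand: Chrome loupe stand, loose, round foot 76 mm across, rod 12 cm high with an arm carrying a black loupe along its x axis out to 80 mm, top at 143 mm; bystander. Origin under the foot.

How it is judged:
On the way, in this order (a step that is already met when the one before it is completed fails the run):
1. the plunger stays parked in its rest notch with the knob let go, the turntable not yet turned (value of joint plunger_pull between 0.008 and 0.0118 m and value of joint plunger_twist above 1.1 rad and contact force between the fingers and plunger_twist below 0.3 N and value of joint turntable below 0.2 rad), for 0.2 s.
2. the turntable is swung round to its end stop (value of joint turntable above 1.05 rad), for 0.1 s.
At the end, for the whole second after the job is handed in: The plunger rests in its notch by itself (pulled out 8 to 11.8 mm, twisted at least 1.1 rad) and the turntable stands still within 0.15 rad of its end stop (value of joint plunger_pull between 0.008 and 0.0118 m and value of joint plunger_twist above 1.1 rad and value of joint turntable above 1.05 rad and velocity of joint turntable between -0.05 and 0.05 rad/s); the robot touches nothing.
It fails at once if a bystander is moved more than 2 cm (distance of any of screwdriver, parts_cup, loupe_stand from where it was at the start of the episode above 0.02 m).
It fails at once if the trays are pushed hard (contact force between anything else and trays above 15 N).
It also fails if it takes over 48 s, if anything falls off the work surface, if the arm or the gripper's body presses on something with over 40 N, if the wrist force passes 120 N, or if a joint passes its speed limit or range.

ROBOT

A 6-joint arm with a two-finger parallel gripper is mounted at the origin on the work surface. World frame = base frame: x ahead of the robot, y to its left, z up, the work surface at z = 0. Lengths are in m, angles in rad, forces in N, time in s.
With the tool pointing down it reaches from about 0.225 to 0.875 m from the base axis. Payload 3.4 kg.
Tool frame: the origin (TCP) lies midway between the tips of the shut fingers; the grasp point (between the pads) lies 19 mm behind it (manip.pinch_z is the distance from the TCP to the grasp point, in m); z points along the fingers, y is the line along which they close (so a half turn about z gives the same grasp; the last joint's range is limited). The gripper opens to 85 mm and grips with 20 to 120 N. Pads are 22 mm wide; open, the fingers measure 114 mm over their backs; the gripper's body (76 mm by 85 mm) begins 54 mm behind the grasp point. The pads swing forward as they close: fully open they stand 13 mm farther back than shut.
Start: joints at [0.98, 0.276, 1.505, -0, 1.361, -0.121], TCP at [0.26, 0.513, 0.231] pointing down, gripper open.
Joint ranges: [-2.89, 2.89], [-0.75, 2.08], [0.22, 2.7], [-1.18, 4.32], [0.11, 2.71], [-2.7, 2.7]. Speed limits (rad/s): [2.57, 2.57, 3.14, 3.14, 3.14, 3.14].

INTERFACE

Orientations are given as a unit quaternion [w, x, y, z].
In Python, from rig import manip gives the robot as it stands.
- The arm moves only by the tool carry_out, never from a script. Its arguments are lists of equal length, an entry for each row: "delta_pos": the shift along the tool's x, y, z scaled (see below), a list of three; "turn": the turn, a rotation vector about the tool's x, y, z scaled (see below), a list of three; "claw": the closure, from -1 (fully open) to 1 (shut). A call has 1 to 12 rows; each row is the pose to reach, as a shift and turn from the pose commanded when the call began, along the tool's axes at that moment; what a row does not reach only later rows make up. The controller multiplies each number of a shift by 400 mm and each number of a turn by 30 degrees. A row lasts 1/10 s, in which the tool goes at most 50 mm and 8.59 degrees, less where a joint would pass 70% of its speed; a pose out of reach is approached as far as the arm can. A call with a number of a shift or a turn outside -1 to 1 is refused whole. A call with a gripper value outside its range is refused whole. The fingers move at their own pace and stop on an object; "force" is the grip in N (left out, the last holds). Time passes only in rows, so rows that repeat a pose let the fingers close. It gives the time, the measured TCP pose, the force, the opening and the grip force at its end, in the units of the state.
- manip.get_state(): the state, without advancing time (a new reading comes with each control period).
- manip.get_image(name): name is "scene" or "side" or "wrist"; returns a dict with "image" (400x640x3 uint8, red, green, blue), "z_map" (400x640 float32, m along the optical axis (not along the pixel's ray), 0 where there is no reading), "fx", "fy", "cx", "cy" (pixels), "k1" (the pictures are not rectified: a ray, as slopes to the right and down, at radius r is drawn at 1 + k1 r^2 times it, then the intrinsics apply), "world_to_cam" (4x4, takes a point from world to camera coordinates). Camera axes: x right, y down, z forward; pixel columns grow to the right and rows downward; lengths in m; the calibration is good to about 2 mm. A picture is of the moment at which its call begins.
- manip.sign_off(): hands the job in; it is judged then, once.
Trained networks look in the newest picture that a camera, given by its name, has taken for a name from the list of things; names that differ only in an ending like _2 or _b are one class to them, and where a whole thing is asked for, a point or a joint stands for the part that bears it (a point fixed in the world has none). Each returns a list of dicts, best first, with "score" (0 to 1); they miss things now and then, are a little off and sometimes report something else, mostly with a low value. They report only what shows in the picture. A call takes as long as a camera call.
- manip.spot_in(camera, query): "point" ([x, y, z] in m, in world coordinates, good to about 4 mm: the middle of the surface that is visible of it).
- manip.place_of(camera, query): "point" ([x, y, z] in m, in world coordinates, good to about 4 mm: a listed point, or the origin of a listed thing).
The state is a dict: "clock": time; "qpos": joint angles; "qd": joint speeds; "effort": joint torques, N m; "position": TCP position; "ee_rot": TCP orientation; "contact_force": force on the tool from outside, world axes, zero at the start; "moment": the same for the moment, N m; "width": finger opening in m; "gripper_force": force on a finger pad.
Only numpy, scipy, OpenCV 4.12 (cv2) and the standard library are available. Lean on these libraries where they do the work, as an engineer would, in place of code of your own. Each camera call takes 0.05 s, during which the arm holds its last target. There are 200 camera calls.

## Working session

There is one attempt and no reset: what is moved stays moved. The work goes in short steps, Python scripts to look and compute and a tool call to move; the robot and the scene stay as the last step left them, time stands still between calls to the robot, and variables do not carry over. Pictures are saved under pics/ and viewed, at most 10 in all, crops included, and the job is handed in when it is done.

Besides the shell and the picture viewer there is one more tool, called after "Call:" in YAML: its name, and indented under it one key for each argument. carry_out: Moves the arm, as the interface text tells. Shifts and turns lie within -1 to 1; 1 stands for 400 mm of shift or 30 degrees of turn. Its arguments: {"type":"object","properties":{"delta_pos":{"type":"array","items":{"type":"array","items":{"type":"number","minimum":-1,"maximum":1}}},"turn":{"type":"array","items":{"type":"array","items":{"type":"number","minimum":-1,"maximum":1}}},"claw":{"type":"array","items":{"type":"number"}},"force":{"type":"number"}},"required":["delta_pos","turn","claw"]}

```bash
mkdir -p pics; ls; cat > h.py <<'E'
import numpy as np, cv2
from rig import manip
from scipy.spatial.transform import Rotation as R
def Rq(q): return R.from_quat([q[1],q[2],q[3],q[0]])
def save(n,f):
    d=manip.get_image(n); cv2.imwrite('pics/'+f,d['image'][:,:,::-1]); return d
def world(d):
    """world xyz map"""
    K=np.array([[d['fx'],0,d['cx']],[0,d['fy'],d['cy']],[0,0,1.]])
    v,u=np.mgrid[:400,:640]
    p=cv2.undistortPoints(np.stack([u,v],-1).reshape(-1,1,2).astype(float),K,np.array([d['k1'],0,0,0.])).reshape(400,640,2)
    z=d['z_map']; c=np.dstack([p[...,0]*z,p[...,1]*z,z,np.ones_like(z)])
    w=c@np.linalg.inv(np.array(d['world_to_cam'])).T
    return w[...,:3]
E
python3 - <<'E'
from h import *
np.set_printoptions(precision=4,suppress=True)
print(manip.get_state(), manip.pinch_z)
for c in ['scene','side','wrist']:
    d=save(c,c+'0.png')
    for q in ['knob_grip','post_grip','turntable_axis','trays','screwdriver','parts_cup','loupe_stand']:
        r=manip.place_of(c,q); print(c,q,[(np.round(x['point'],3),round(x['score'],2)) for x in r[:2]])
a=[cv2.imread('pics/%s0.png'%c) for c in ['scene','side']]
E
```

```text
pics
{'clock': 0.0, 'qpos': array([ 0.98  ,  0.2766,  1.5061, -0.    ,  1.3607, -0.121 ]), 'qd': array([ 0.0011,  0.0009,  0.0002,  0.0018, -0.001 ,  0.0002]), 'effort': array([ -0.0017, -41.6788, -24.5803,  -0.0003,   0.0109,  -0.    ]), 'position': array([0.26  , 0.5122, 0.2304]), 'ee_rot': array([-0.0003,  0.2327,  0.9725, -0.0009]), 'contact_force': array([-0.2385,  1.1783, -0.4133]), 'moment': array([ 0.0116, -0.0152,  0.0359]), 'gripper_force': 0.0, 'width': 0.0851178498258841} 0.0187
scene knob_grip [(array([ 0.497, -0.026,  0.093]), 0.6)]
scene post_grip [(array([0.458, 0.076, 0.064]), 0.84), (array([ 0.667, -0.361, -0.002]), 0.29)]
scene turntable_axis [(array([0.504, 0.082, 0.039]), 0.65)]
scene trays [(array([ 0.486,  0.363, -0.003]), 0.77)]
scene screwdriver [(array([ 0.429, -0.302,  0.001]), 0.83)]
scene parts_cup [(array([ 0.702,  0.346, -0.001]), 0.78)]
scene loupe_stand [(array([ 0.666, -0.363, -0.003]), 0.63)]
side knob_grip [(array([ 0.502, -0.022,  0.093]), 0.56)]
side post_grip [(array([0.459, 0.076, 0.065]), 0.78)]
side turntable_axis [(array([0.5  , 0.083, 0.043]), 0.62)]
side trays [(array([0.487, 0.365, 0.002]), 0.58)]
side screwdriver [(array([ 0.425, -0.299, -0.001]), 0.67)]
side parts_cup [(array([0.701, 0.347, 0.004]), 0.86)]
side loupe_stand [(array([ 0.67 , -0.36 ,  0.002]), 0.86)]
wrist knob_grip []
wrist post_grip []
wrist turntable_axis []
wrist trays []
wrist screwdriver []
wrist parts_cup []
wrist loupe_stand []
```

View pics/scene0.png

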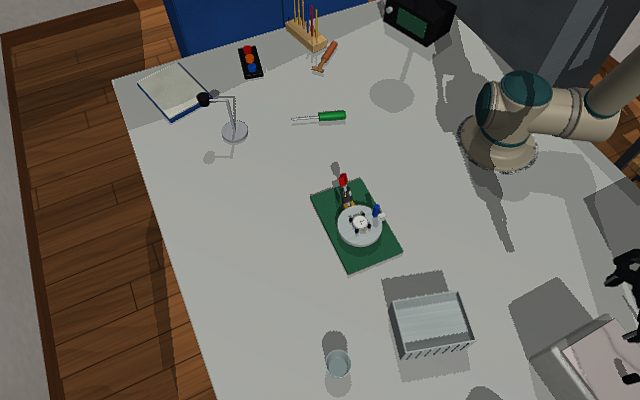

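View pics/side0.png

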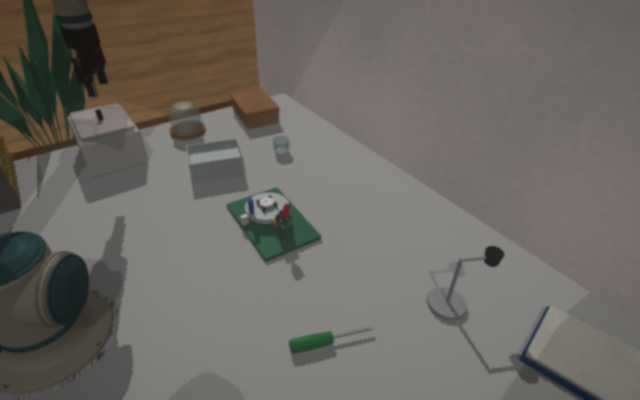

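```bash
cat > red.py <<'E'
from h import *
np.set_printoptions(precision=4,suppress=True)
def red(c,col='red'):
    d=manip.get_image(c); im=d['image'].astype(int); w=world(d)
    r,g,b=im[...,0],im[...,1],im[...,2]
    m=((r>110)&(g<0.5*r)&(b<0.5*r)) if col=='red' else ((b>90)&(r<0.55*b)&(g<0.75*b))
    m&=(d['z_map']>0)
    P=w[m]; ok=(abs(P[:,0]-.5)<.09)&(abs(P[:,1]-.03)<.13)&(P[:,2]>.03)&(P[:,2]<.15)
    v,u=np.nonzero(m); return P[ok],u[ok],v[ok]
if __name__=='__main__':
    for c in ['scene','side']:
      for col in ['red','blue']:
        P,u,v=red(c,col)
        if len(P)<5: continue
        print(c,col,len(P),'px',u.min(),u.max(),v.min(),v.max()); print(P.mean(0),P.min(0),P.max(0))
        C=P-np.median(P,0); e,V=np.linalg.eigh(np.cov(C.T)); print(np.sqrt(e));print(V.T)
E
python3 red.py
```

```text
scene red 52 px 339 345 173 185
[ 0.5025 -0.0155  0.1023] [ 0.4842 -0.0335  0.0924] [ 0.5096 -0.0059  0.1113]
[0.0036 0.0051 0.008 ]
[[ 0.5707 -0.6571 -0.4925]
 [ 0.6347 -0.0276  0.7723]
 [-0.521  -0.7533  0.4013]]
scene blue 55 px 373 379 204 216
[0.4579 0.0783 0.0711] [0.4506 0.0678 0.0454] [0.4632 0.0827 0.0844]
[0.0031 0.0034 0.013 ]
[[-0.6156  0.7853  0.0654]
 [-0.7848 -0.6034 -0.141 ]
 [-0.0713 -0.1382  0.9878]]
side blue 13 px 248 251 198 201
[0.4576 0.0736 0.0817] [0.4533 0.0688 0.0794] [0.4613 0.0804 0.0849]
[0.0015 0.0024 0.0037]
[[ 0.1936 -0.0725  0.9784]
 [-0.9224  0.3261  0.2067]
 [-0.3341 -0.9425 -0.0038]]
```

The scene view shows the red knob at about (342,180), the disc at (360,225), the blue post at (377,211) and the white stop at about (382,216). The side view agrees, and the surroundings are clear. Next I'll move to a tilted standoff on the plunger axis and look with the wrist camera.

```bash
cat > plan.py <<'E'
from h import *
np.set_printoptions(precision=4,suppress=True)
def plan(p,Rt,cp=None,cR=None):
    """scaled shift & turn from current (measured) pose to target TCP pose"""
    s=manip.get_state(); Rc=Rq(s['ee_rot']) if cR is None else cR; pc=s['position'] if cp is None else cp
    sh=Rc.inv().apply(np.array(p)-pc)/.4; tu=(Rc.inv()*Rt).as_rotvec(degrees=True)/30
    print('t',round(s['clock'],2),'p',s['position'],'q',s['qpos'],'w',round(s['width'],4)); print('shift',sh,'turn',tu,'n',np.linalg.norm(tu)); return sh,tu
def ori(z,y):
    z=np.array(z,float);z/=np.linalg.norm(z);y=np.array(y,float);y-=z*(y@z);y/=np.linalg.norm(y)
    return R.from_matrix(np.c_[np.cross(y,z),y,z])
AX=np.array([0,-.574,.819])
E
python3 - <<'E'
from plan import *
plan(np.array([.5,-.022,.093])+.17*AX, ori(-AX,[1,0,0]))
E
```

```text
t 1.4 p [0.2604 0.5127 0.2313] q [ 0.98    0.2759  1.5049 -0.      1.3607 -0.121 ] w 0.0853
shift [-1.2498 -1.1382 -0.0023] turn [-0.6416  1.0457  2.0342] n 2.3755142014393664
```

Call:
carry_out:
  delta_pos:
    - [-0.6,-0.55,0]
    - [-0.6,-0.55,0]
    - [-0.6,-0.55,0]
    - [-0.6,-0.55,0]
    - [-0.6,-0.55,0]
    - [-0.6,-0.55,0]
    - [-0.6,-0.55,0]
  turn:
    - [-0.3,0.5,0.97]
    - [-0.3,0.5,0.97]
    - [-0.3,0.5,0.97]
    - [-0.3,0.5,0.97]
    - [-0.3,0.5,0.97]
    - [-0.3,0.5,0.97]
    - [-0.3,0.5,0.97]
  claw: [-1,-1,-1,-1,-1,-1,-1]

```text
clock: 2.1
position: [0.3761, 0.2045, 0.2315]
ee_rot: [-0.106, 0.468, 0.871, 0.105]
contact_force: [1.1, 0.7, 0.0]
width: 0.0854
gripper_force: 0.0
```

```bash
python3 - <<'E'
from plan import *
plan(np.array([.5,-.022,.093])+.17*AX, ori(-AX,[1,0,0]))
E
```

```text
t 2.1 p [0.3761 0.2045 0.2315] q [ 0.0778  0.0505  1.8305  0.3012  1.3384 -0.5891] w 0.0854
shift [-0.8087 -0.1785 -0.2578] turn [-0.3363  0.553   1.0574] n 1.2397302015625231
```

Call:
carry_out:
  delta_pos:
    - [-0.8,-0.18,-0.26]
    - [-0.8,-0.18,-0.26]
    - [-0.8,-0.18,-0.26]
    - [-0.8,-0.18,-0.26]
    - [-0.8,-0.18,-0.26]
    - [-0.8,-0.18,-0.26]
    - [-0.8,-0.18,-0.26]
    - [-0.8,-0.18,-0.26]
    - [-0.8,-0.18,-0.26]
  turn:
    - [-0.3,0.53,1]
    - [-0.3,0.53,1]
    - [-0.3,0.53,1]
    - [-0.3,0.53,1]
    - [-0.3,0.53,1]
    - [-0.3,0.53,1]
    - [-0.3,0.53,1]
    - [-0.3,0.53,1]
    - [-0.3,0.53,1]
  claw: [-1,-1,-1,-1,-1,-1,-1,-1,-1]

```text
clock: 3.0
position: [0.4977, -0.1144, 0.2327]
ee_rot: [-0.213, 0.663, 0.688, 0.204]
contact_force: [-0.0, 0.4, -0.3]
width: 0.0853
gripper_force: 0.0
```

```bash
python3 - <<'E'
from plan import *
plan(np.array([.5,-.022,.093])+.17*AX, ori(-AX,[1,0,0]))
d=save('wrist','w1.png')
for q in ['knob_grip','post_grip','turntable_axis']:
    print(q,[(np.round(x['point'],4),round(x['score'],2)) for x in manip.place_of('wrist',q)[:2]])
from red import red
for col in ['red','blue']:
    P,u,v=red('wrist',col); print(col,len(P))
    if len(P)>20:
        print(u.min(),u.max(),v.min(),v.max(),P.mean(0),P.min(0),P.max(0))
print(np.array(d['world_to_cam']))
E
```

```text
t 3.0 p [ 0.4977 -0.1144  0.2327] q [-0.6797  0.3501  1.553   0.4392  1.6526 -0.7728] w 0.0853
shift [-0.0116  0.0054 -0.0065] turn [-0.0435  0.024   0.0554] n 0.0743968196626421
knob_grip [(array([ 0.4945, -0.0208,  0.0936]), 0.91)]
post_grip [(array([0.4573, 0.071 , 0.067 ]), 0.84)]
turntable_axis [(array([0.5032, 0.0834, 0.0415]), 0.6)]
red 290
305 334 173 199 [ 0.5001 -0.022   0.1047] [ 0.4859 -0.0339  0.0932] [ 0.5107 -0.0069  0.111 ]
blue 210
277 288 99 129 [0.4572 0.0706 0.074 ] [0.452  0.0664 0.0435] [0.4635 0.0797 0.0838]
[[ 0.9993  0.0378 -0.0029 -0.4923]
 [ 0.0348 -0.9432 -0.3303 -0.023 ]
 [-0.0152  0.33   -0.9439  0.42  ]
 [ 0.      0.      0.      1.    ]]
```

View pics/w1.png

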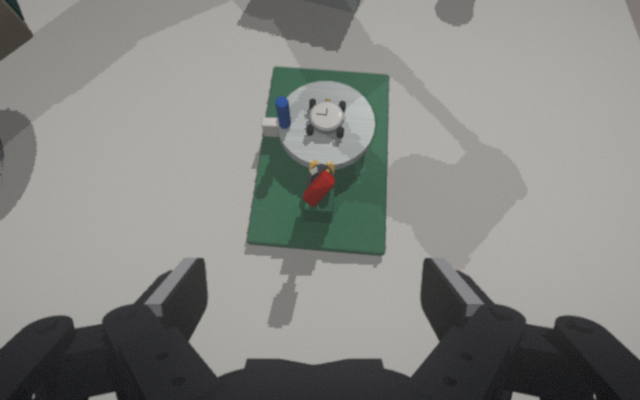

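The wrist view shows the red bar from about (312,200) to (328,175), oblique to the image axes. The post is at (283,112) and the white stop at (270,126). Next I'll fit the bar orientation and the plate yaw.

```bash
cat > fit.py <<'E'
from plan import *
from red import red
def fit(ax,cams=('wrist','wrist','wrist')):
    P=np.vstack([red(c)[0] for c in cams]); ax=ax/np.linalg.norm(ax)
    e1=np.cross([0,0,1],ax); e1/=np.linalg.norm(e1); e2=np.cross(ax,e1)
    h=P@ax; top=np.percentile(h,90); T=P[h>top-.006]
    c=np.c_[T@e1,T@e2].astype(np.float32); r=cv2.minAreaRect(c*1000)
    pr=np.c_[c-c.mean(0)]; e,V=np.linalg.eigh(np.cov(pr.T)); 
    b=V[0,1]*e1+V[1,1]*e2
    ctr=(c.mean(0)[0]*e1+c.mean(0)[1]*e2)+ax*(top-.012)
    # plane normal of the top face
    C=T-T.mean(0); n=np.linalg.svd(C,full_matrices=False)[2][2]
    print('n',len(T),'top',top,'rect',r,'std',np.sqrt(e),'bar',b,'ang e1',np.degrees(np.arctan2(V[1,1],V[0,1])),'ctr',ctr,'normal',n,'e1',e1,'e2',e2)
    return ctr,b
if __name__=='__main__':
    d=manip.get_image('wrist'); im=d['image'].astype(int); w=world(d)
    g=(im[...,1]>1.3*im[...,0])&(im[...,1]>1.1*im[...,2])&(abs(w[...,0]-.5)<.12)&(abs(w[...,1]-.05)<.2)&(w[...,2]<.03)
    r=cv2.minAreaRect((w[g][:,:2]*1000).astype(np.float32)); print('plate',r)
    for a in [0,3,-3]:
        t=np.radians(a); fit(np.array([-.574*np.sin(t),-.574*np.cos(t),.819]))
E
python3 fit.py
```

```text
plate ((502.2226867675781, 56.718910217285156), (233.16746520996094, 147.0933380126953), 87.0738296508789)
n 720 top 0.1017730276168404 rect ((496.33453369140625, 40.14918518066406), (28.141530990600586, 11.43421745300293), 27.142606735229492) std [0.0026 0.0073] bar [-0.8336 -0.4524 -0.317 ] ang e1 -146.46731889705 ctr [ 0.4995 -0.0177  0.0972] normal [-0.1253 -0.4319  0.8932] e1 [ 1. -0.  0.] e2 [0.     0.8189 0.5739]
n 753 top 0.086693004811417 rect ((496.708740234375, 61.24148178100586), (28.545249938964844, 11.700830459594727), 28.69870948791504) std [0.0027 0.0072] bar [-0.8375 -0.4328 -0.3336] ang e1 -144.45945474529952 ctr [ 0.4999 -0.0178  0.0971] normal [ 0.1364  0.4249 -0.8949] e1 [ 0.9986 -0.0523  0.    ] e2 [0.0429 0.8178 0.5739]
n 762 top 0.11672951861305178 rect ((495.7866516113281, 15.012134552001953), (27.233312606811523, 12.327518463134766), 47.820980072021484) std [0.0027 0.0071] bar [-0.8367 -0.4626 -0.2931] ang e1 -149.29170153356344 ctr [ 0.4994 -0.0178  0.0971] normal [-0.1282 -0.4292  0.8941] e1 [ 0.9986  0.0523 -0.    ] e2 [-0.0429  0.8178  0.5739]
```

```bash
cat >> plan.py <<'E'
AX=np.array([-.0292,-.5728,.8192]); E1=np.cross([0,0,1],AX); E1/=np.linalg.norm(E1); E2=np.cross(AX,E1)
def yd(deg): return np.cos(np.radians(deg))*E1+np.sin(np.radians(deg))*E2
E
python3 - <<'E'
from plan import *
K=np.array([.498,-.02,.094])
plan(K+.11*AX, ori(-AX,yd(-28)))
E
```

```text
t 3.8 p [ 0.4975 -0.1135  0.2332] q [-0.6785  0.3487  1.5536  0.4392  1.6524 -0.773 ] w 0.0854
shift [-0.0059 -0.0038  0.1445] turn [-0.0911  0.0483  1.0716] n 1.0765602380251214
```

Call:
carry_out:
  delta_pos:
    - [-0.006,-0.004,0.14]
    - [-0.006,-0.004,0.14]
    - [-0.006,-0.004,0.14]
    - [-0.006,-0.004,0.14]
    - [-0.006,-0.004,0.14]
  turn:
    - [-0.09,0.05,1]
    - [-0.09,0.05,1]
    - [-0.09,0.05,1]
    - [-0.09,0.05,1]
    - [-0.09,0.05,1]
  claw: [-1,-1,-1,-1,-1]

```text
clock: 4.3
position: [0.4945, -0.084, 0.1855]
ee_rot: [-0.252, 0.821, 0.486, 0.166]
contact_force: [0.8, 0.0, 0.2]
width: 0.0856
gripper_force: 0.0
```

```bash
python3 - <<'E'
from plan import *
from fit import fit
K=np.array([.498,-.02,.094])
d=save('wrist','w2.png')
print([(np.round(x['point'],4),round(x['score'],2)) for x in manip.place_of('wrist','knob_grip')[:2]])
fit(AX)
plan(K+.08*AX, ori(-AX,yd(-57)))
E
```

```text
[(array([ 0.4943, -0.0194,  0.0938]), 0.57)]
n 1770 top 0.08731685291506468 rect ((498.5545654296875, 56.203590393066406), (28.94830322265625, 12.773736000061035), 53.34208297729492) std [0.0033 0.0088] bar [0.6177 0.634  0.4653] ang e1 54.22721480802368 ctr [ 0.4979 -0.0217  0.0945] normal [-0.0544 -0.5231  0.8505] e1 [ 0.9987 -0.0509  0.    ] e2 [0.0417 0.8181 0.5735]
t 4.55 p [ 0.4949 -0.0842  0.1857] q [-0.6675  0.3473  1.6948  0.4894  1.4958 -0.3038] w 0.0856
shift [-0.0002 -0.0004  0.0798] turn [-0.0028 -0.0019  1.0402] n 1.0401995726408397
```

View pics/w2.png

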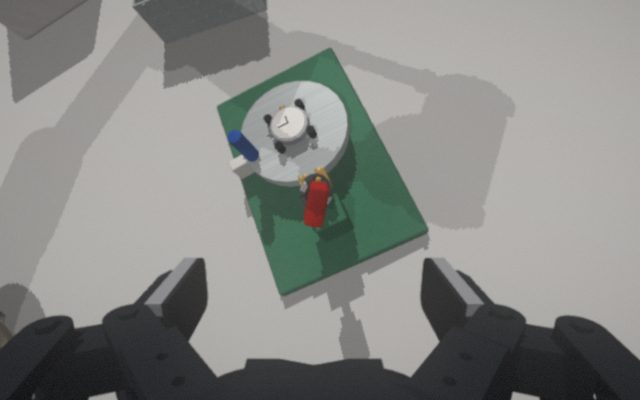

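The bar now fits as 29 x 13 mm at 54° from the horizontal tangent, which matches the given size. In the picture it runs from (312,226) to (322,182). Next I'll align with it and come closer.

```bash
python3 - <<'E'
from plan import *
K=np.array([.498,-.0212,.0943])
plan(K+.06*AX, ori(-AX,yd(-36)))
E
```

```text
t 4.55 p [ 0.4949 -0.0842  0.1857] q [-0.6675  0.3473  1.6948  0.4894  1.4958 -0.3038] w 0.0856
shift [-0.002   0.0007  0.1275] turn [-0.0024 -0.0024  0.3402] n 0.34021147966316656
```

Call:
carry_out:
  delta_pos:
    - [-0.002,0.001,0.13]
    - [-0.002,0.001,0.13]
    - [-0.002,0.001,0.13]
  turn:
    - [0,0,0.29]
    - [0,0,0.29]
    - [0,0,0.29]
  claw: [-1,-1,-1]

```text
clock: 4.85
position: [0.4959, -0.0543, 0.1422]
ee_rot: [-0.264, 0.854, 0.423, 0.147]
contact_force: [0.1, -0.6, 0.2]
width: 0.085
gripper_force: 0.0
```

```bash
python3 - <<'E'
from plan import *
from fit import fit
d=save('wrist','w3.png')
print([(np.round(x['point'],4),round(x['score'],2)) for x in manip.place_of('wrist','knob_grip')[:2]])
K,b=fit(AX)
plan(K+(-.019+.003)*AX, ori(-AX,yd(-36)))
E
```

```text
[(array([ 0.4972, -0.0213,  0.0916]), 0.77)]
n 3121 top 0.08725410822070376 rect ((498.8609619140625, 56.06820297241211), (29.137821197509766, 12.871393203735352), 53.63959503173828) std [0.0035 0.0084] bar [0.6174 0.6342 0.4654] ang e1 54.24452506315003 ctr [ 0.4987 -0.0219  0.0943] normal [-0.0356 -0.5308  0.8467] e1 [ 0.9987 -0.0509  0.    ] e2 [0.0417 0.8181 0.5735]
t 5.1 p [ 0.4971 -0.056   0.1434] q [-0.6249  0.3735  1.7769  0.514   1.3806 -0.1722] w 0.0857
shift [-0.001  -0.0002  0.1894] turn [ 0.0021 -0.0025  0.0509] n 0.050966919320760286
```

View pics/w3.png

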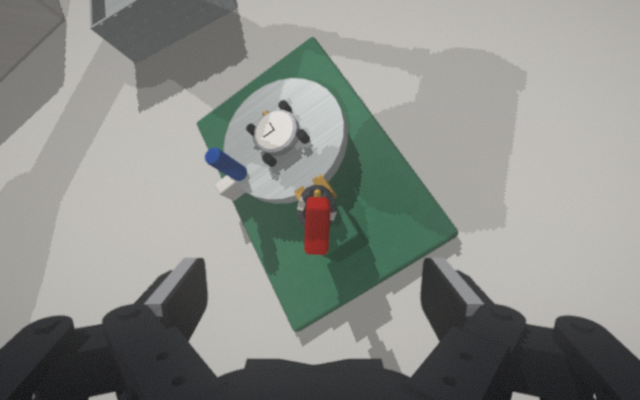

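The bar is centred between the fingers at about (317,225) and lines up with the pads. Now I'll descend and grip.

Call:
carry_out:
  delta_pos:
    - [-0.001,0,0.1]
    - [-0.001,0,0.19]
    - [-0.001,0,0.19]
    - [-0.001,0,0.19]
    - [-0.001,0,0.19]
    - [-0.001,0,0.19]
    - [-0.001,0,0.19]
    - [-0.001,0,0.19]
    - [-0.001,0,0.19]
    - [-0.001,0,0.19]
  turn:
    - [0,0,0.04]
    - [0,0,0.04]
    - [0,0,0.04]
    - [0,0,0.04]
    - [0,0,0.04]
    - [0,0,0.04]
    - [0,0,0.04]
    - [0,0,0.04]
    - [0,0,0.04]
    - [0,0,0.04]
  claw: [-1,-1,-0.3,0.3,0.6,1,1,1,1,1]
  force: 50

```text
clock: 6.1
position: [0.4992, -0.0127, 0.0811]
ee_rot: [-0.264, 0.86, 0.413, 0.145]
contact_force: [-0.4, -3.8, 6.1]
width: 0.0131
gripper_force: 51.9
```

```bash
python3 - <<'E'
from plan import *
s=manip.get_state(); print(s['position'],s['ee_rot'],s['contact_force'],s['moment'],s['width'],s['gripper_force'])
z=Rq(s['ee_rot']).as_matrix(); print('F in tool',z.T@s['contact_force'], 'grasp pt',s['position']-manip.pinch_z*z[:,2])
E
```

```text
[ 0.4992 -0.0127  0.0811] [-0.2637  0.8595  0.4132  0.1449] [-0.4454 -3.7887  6.096 ] [-0.2675  0.0288  0.067 ] 0.013061859921505846 51.88133239746094
F in tool [ 0.1704 -0.4151 -7.1772] grasp pt [ 0.4986 -0.0234  0.0964]
```

Call:
carry_out:
  delta_pos:
    - [0,0,-0.015]
    - [0,0,-0.03]
    - [0,0,-0.0375]
    - [0,0,-0.0375]
    - [0,0,-0.0375]
  turn:
    - [0,0,0]
    - [0,0,0]
    - [0,0,0]
    - [0,0,0]
    - [0,0,0]
  claw: [1,1,1,1,1]

```text
clock: 6.6
position: [0.4984, -0.0203, 0.092]
ee_rot: [-0.264, 0.86, 0.413, 0.145]
contact_force: [5.1, 4.1, -8.6]
width: 0.0129
gripper_force: 49.5
```

```bash
python3 - <<'E'
from plan import *
s=manip.get_state(); print(s['position'],s['ee_rot'],s['contact_force'],s['moment'],s['width'],s['gripper_force'])
z=Rq(s['ee_rot']).as_matrix(); print('F in tool',z.T@s['contact_force'], 'moved',(s['position']-[0.4992,-0.0127,0.0811])@AX)
d=save('wrist','w4.png')
E
```

```text
[ 0.4984 -0.0203  0.092 ] [-0.2645  0.8596  0.4126  0.1445] [ 5.1365  4.1415 -8.5881] [-0.6224 -0.7815 -0.5031] 0.012856908022502587 49.528688192367554
F in tool [1.7867 4.7643 9.5603] moved 0.01324596855975461
```

View pics/w4.png

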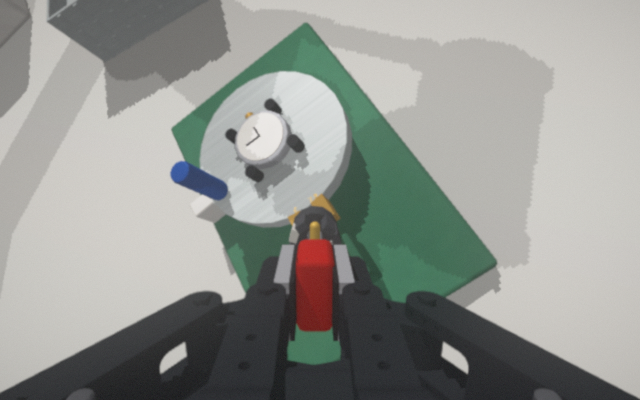

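The fingers hold the bar squarely at (315,285). The 9.6 N pull matches about 14.8 mm of travel. Now I'll twist in stages.

Call:
carry_out:
  delta_pos:
    - [0,0,0]
    - [0,0,0]
    - [0,0,0]
    - [0,0,0]
    - [0,0,0]
  turn:
    - [0,0,-0.2]
    - [0,0,-0.4]
    - [0,0,-0.6]
    - [0,0,-0.8]
    - [0,0,-0.85]
  claw: [1,1,1,1,1]

```text
clock: 7.15
position: [0.4981, -0.02, 0.0919]
ee_rot: [-0.226, 0.747, 0.593, 0.199]
contact_force: [4.5, 3.2, -8.6]
width: 0.0129
gripper_force: 49.6
```

```bash
cat > st.py <<'E'
from plan import *
s=manip.get_state(); z=Rq(s['ee_rot']).as_matrix()
y=z[:,1]; print(s['position'],'q',s['qpos'],'F in tool',z.T@s['contact_force'],'M tool',z.T@s['moment'],s['width'],s['gripper_force'],'yang',np.degrees(np.arctan2(y@E2,y@E1)),'moved',(s['position']-[0.4992,-0.0127,0.0811])@AX)
E
python3 st.py
```

```text
[ 0.4981 -0.02    0.0919] q [-0.569   0.4189  1.8679  0.556   1.2427 -0.6288] F in tool [-1.3626  4.6042  8.9863] M tool [-0.8862 -0.4364  0.0216] 0.012918154938235274 49.64193820953369 yang -10.155283410766021 moved 0.013073806603156508
```

Twisting is free, with no torque about the axis.

Call:
carry_out:
  delta_pos:
    - [0,0,0]
    - [0,0,0]
    - [0,0,0]
    - [0,0,0]
    - [0,0,0]
  turn:
    - [0,0,-0.2]
    - [0,0,-0.4]
    - [0,0,-0.6]
    - [0,0,-0.8]
    - [0,0,-0.85]
  claw: [1,1,1,1,1]

```text
clock: 7.65
position: [0.4978, -0.02, 0.0919]
ee_rot: [-0.177, 0.598, 0.743, 0.244]
contact_force: [3.1, 3.6, -8.4]
width: 0.0132
gripper_force: 49.7
```

Call:
carry_out:
  delta_pos:
    - [0,0,0]
    - [0,0,0]
    - [0,0,0]
    - [0,0,0]
    - [0,0,0]
    - [0,0,0]
  turn:
    - [0,0,-0.2]
    - [0,0,-0.4]
    - [0,0,-0.6]
    - [0,0,-0.75]
    - [0,0,-0.8]
    - [0,0,-0.8]
  claw: [1,1,1,1,1,1]

```text
clock: 8.25
position: [0.4974, -0.0202, 0.0919]
ee_rot: [-0.123, 0.431, 0.851, 0.275]
contact_force: [2.5, 3.3, -9.1]
width: 0.0131
gripper_force: 49.5
```

```bash
python3 st.py; python3 -c "
from h import *
save('wrist','w5.png')"
```

```text
[ 0.4974 -0.0202  0.0919] q [-0.5693  0.4186  1.868   0.5545  1.2436 -1.4889] F in tool [-3.4106  0.292   9.4029] M tool [ 0.1155 -0.971   0.0349] 0.01310281625712706 49.53161001205444 yang 39.144210055961814 moved 0.013221793383260511
```

View pics/w5.png

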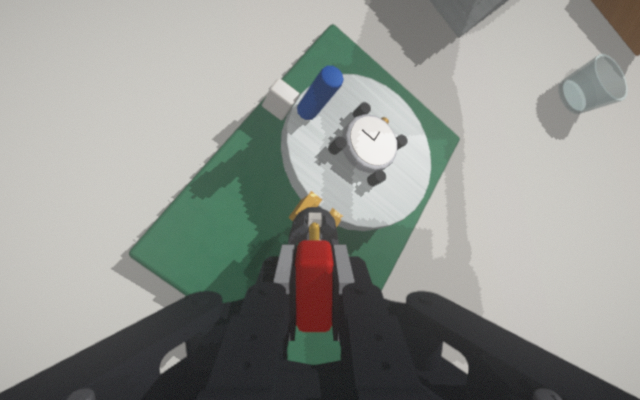

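The brass pin at (315,232) now lines up with the white notch at (315,217). Now I'll let it down into the notch.

Call:
carry_out:
  delta_pos:
    - [0,0,0.005]
    - [0,0,0.01]
    - [0,0,0.012]
    - [0,0,0.012]
    - [0,0,0.012]
  turn:
    - [0,0,0]
    - [0,0,0]
    - [0,0,0]
    - [0,0,0]
    - [0,0,0]
  claw: [1,1,1,1,1]

```text
clock: 8.8
position: [0.4977, -0.0182, 0.0891]
ee_rot: [-0.122, 0.43, 0.851, 0.275]
contact_force: [-2.4, -4.3, 2.6]
width: 0.0133
gripper_force: 51.6
```

```bash
python3 st.py
```

```text
[ 0.4977 -0.0182  0.0891] q [-0.5658  0.421   1.8729  0.5574  1.2349 -1.4931] F in tool [-0.2465 -3.039  -4.7164] M tool [ 0.7978 -0.5957 -0.0364] 0.013264026343805212 51.62029802799225 yang 39.284207727020046 moved 0.009766222974980067
```

Call:
carry_out:
  delta_pos:
    - [0,0,0]
    - [0,0,0]
    - [0,0,0]
    - [0,0,0]
    - [0,0,-0.1]
    - [0,0,-0.22]
    - [0,0,-0.22]
    - [0,0,-0.22]
    - [0,0,-0.22]
  turn:
    - [0,0,0]
    - [0,0,0]
    - [0,0,0]
    - [0,0,0]
    - [0,0,0]
    - [0,0,0]
    - [0,0,0]
    - [0,0,0]
    - [0,0,0]
  claw: [-0.2,-1,-1,-1,-1,-1,-1,-1,-1]

```text
clock: 9.7
position: [0.4945, -0.067, 0.1598]
ee_rot: [-0.124, 0.43, 0.851, 0.276]
contact_force: [0.2, -0.5, -0.6]
width: 0.0855
gripper_force: 0.0
```

```bash
python3 - <<'E'
from plan import *
from fit import fit
from red import red
save('wrist','w6.png')
K,b=fit(AX); print('pull est', (K-[.4985,-.0219,.0943])@AX)
P,u,v=red('wrist','blue'); T=P[P[:,2]>.075]; print('post top',T.mean(0),P[:,2].max(),len(T))
for q in ['post_grip','turntable_axis']:
    print(q,[(np.round(x['point'],4),round(x['score'],2)) for x in manip.place_of('wrist',q)[:1]])
s=manip.get_state(); print(s['clock'],s['position'],s['qpos'],s['contact_force'])
E
```

```text
n 2772 top 0.09699079132665815 rect ((498.22027587890625, 56.38808822631836), (12.70427417755127, 28.211668014526367), 39.359371185302734) std [0.0036 0.0079] bar [-0.6415  0.6392  0.4241] ang e1 132.31597749410162 ctr [ 0.4969 -0.027   0.1026] normal [-0.0126 -0.5198  0.8542] e1 [ 0.9987 -0.0509  0.    ] e2 [0.0417 0.8181 0.5735]
pull est 0.009753858719364818
post top [0.4574 0.0727 0.0816] 0.0835739110038452 212
post_grip [(array([0.4584, 0.0746, 0.0697]), 0.86)]
turntable_axis [(array([0.5045, 0.0808, 0.0408]), 0.81)]
10.05 [ 0.4951 -0.0674  0.1601] [-0.6435  0.3626  1.7455  0.5022  1.4292 -1.4517] [0.2794 0.2261 0.0003]
```

View pics/w6.png

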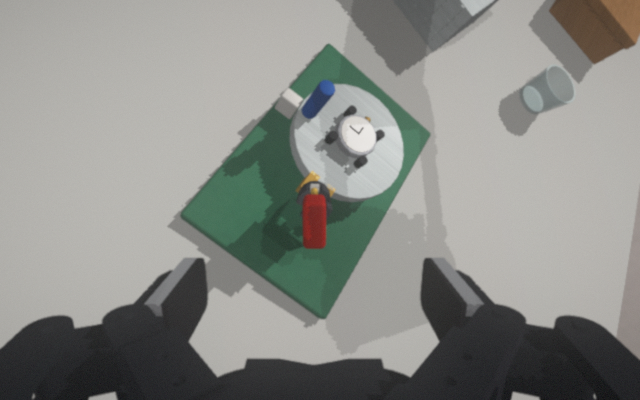

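The knob now sits about 9.75 mm out and about 75° round with its pin in the white notch, so it's parked. The post is still at its start position, and its top shows at (326,90). Next I'll go above the post with the tool vertical and cage it between the fingers.

```bash
python3 - <<'E'
from plan import *
plan([.458,.0745,.18], ori([0,0,-1],[.438,.899,0]))
E
```

```text
t 10.05 p [ 0.4951 -0.0674  0.1601] q [-0.6435  0.3626  1.7455  0.5022  1.4292 -1.4517] w 0.0855
shift [0.3135 0.1135 0.1608] turn [ 0.9437 -0.7126 -0.8932] n 1.4819681889487744
```

Call:
carry_out:
  delta_pos:
    - [0.3135,0.1135,0.161]
    - [0.3135,0.1135,0.161]
    - [0.3135,0.1135,0.161]
    - [0.3135,0.1135,0.161]
    - [0.3135,0.1135,0.161]
    - [0.3135,0.1135,0.161]
    - [0.3135,0.1135,0.161]
    - [0.3135,0.1135,0.161]
    - [0.3135,0.1135,0.161]
  turn:
    - [0.944,-0.713,-0.893]
    - [0.944,-0.713,-0.893]
    - [0.944,-0.713,-0.893]
    - [0.944,-0.713,-0.893]
    - [0.944,-0.713,-0.893]
    - [0.944,-0.713,-0.893]
    - [0.944,-0.713,-0.893]
    - [0.944,-0.713,-0.893]
    - [0.944,-0.713,-0.893]
  claw: [-1,-0.6,0,0,0,0,0,0,0]

```text
clock: 10.95
position: [0.4584, 0.0728, 0.1797]
ee_rot: [-0.0, 0.227, 0.974, -0.0]
contact_force: [0.7, -0.5, 0.1]
width: 0.0429
gripper_force: 0.0
```

```bash
python3 - <<'E'
from plan import *
from red import red
save('wrist','w7.png')
P,u,v=red('wrist','blue')
if len(P): T=P[P[:,2]>.079]; print('post top',T.mean(0),T.min(0),T.max(0),len(T))
for c in ['wrist','scene']:
  for q in ['post_grip','turntable_axis']:
    print(q,[(np.round(x['point'],4),round(x['score'],2)) for x in manip.place_of(c,q)[:1]])
plan([.458,.0745,.056], ori([0,0,-1],[.438,.899,0]))
s=manip.get_state(); M=Rq(s['ee_rot']).as_matrix(); print(M)
A=np.array([.503,.082])
for k in np.arange(0,76,10):
    t=np.radians(188.8-k); print(k, (M.T@np.r_[A+.0456*np.array([np.cos(t),np.sin(t)])-A-.0456*np.array([np.cos(np.radians(188.8)),np.sin(np.radians(188.8))]),0])/.4)
E
```

```text
post top [0.4571 0.0746 0.0818] [0.4511 0.0682 0.0792] [0.4636 0.0807 0.0837] 270
post_grip [(array([0.4576, 0.0722, 0.069 ]), 0.78)]
turntable_axis []
post_grip [(array([0.4588, 0.074 , 0.0619]), 0.97)]
turntable_axis [(array([0.5046, 0.0826, 0.0415]), 0.96)]
t 11.25 p [0.4584 0.0735 0.18  ] q [ 0.0094  0.1465  1.8123 -0.0008  1.1823 -1.1055] w 0.0425
shift [0.0023 0.0021 0.3101] turn [-0.0009  0.0015 -0.0042] n 0.004507986927839113
[[-0.898   0.4399  0.0005]
 [ 0.4399  0.898  -0.0007]
 [-0.0008 -0.0004 -1.    ]]
0 [-0. -0.  0.]
10 [ 0.0099  0.0172 -0.    ]
20 [ 0.0167  0.0359 -0.    ]
30 [ 0.0201  0.0555 -0.    ]
40 [ 0.0201  0.0754 -0.    ]
50 [ 0.0166  0.0949 -0.0001]
60 [ 0.0097  0.1136 -0.0001]
70 [-0.0002  0.1308 -0.0001]
```

View pics/w7.png

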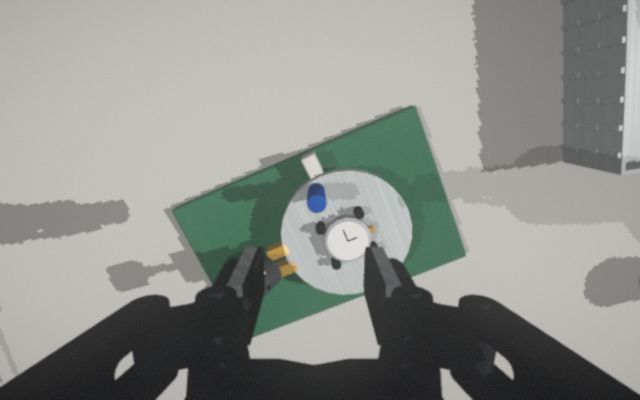

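The post at (317,197) is centred between the fingers. Now I'll descend, narrow the cage and follow the arc.

Call:
carry_out:
  delta_pos:
    - [0.003,0.002,0.12]
    - [0.003,0.002,0.24]
    - [0.003,0.002,0.31]
    - [0.003,0.002,0.31]
    - [0.003,0.002,0.31]
    - [0.003,0.002,0.31]
    - [0.003,0.002,0.31]
  turn:
    - [0,0,0]
    - [0,0,0]
    - [0,0,0]
    - [0,0,0]
    - [0,0,0]
    - [0,0,0]
    - [0,0,0]
  claw: [0,0,0,0,0.35,0.35,0.35]

```text
clock: 11.95
position: [0.4593, 0.0753, 0.058]
ee_rot: [0.003, 0.225, 0.974, 0.0]
contact_force: [0.7, -0.6, 0.4]
width: 0.0279
gripper_force: 0.0
```

```bash
python3 st.py
```

```text
[0.4593 0.0753 0.058 ] q [ 0.0135  0.2845  1.9908 -0.0012  0.8613 -1.1026] F in tool [-0.8703 -0.2518 -0.3527] M tool [-0.0039  0.0063 -0.0372] 0.027899624683814836 0.0 yang 62.531092926569315 moved -0.068187227515199
```

Call:
carry_out:
  delta_pos:
    - [0,0.009,0]
    - [0,0.0175,0]
    - [0.005,0.026,0]
    - [0.01,0.035,0]
    - [0.0135,0.044,0]
    - [0.017,0.0535,0]
    - [0.0185,0.063,0]
    - [0.02,0.073,0]
    - [0.0205,0.083,0]
    - [0.02,0.093,0]
    - [0.0185,0.1025,0]
    - [0.0165,0.112,0]
  turn:
    - [0,0,0]
    - [0,0,0]
    - [0,0,0]
    - [0,0,0]
    - [0,0,0]
    - [0,0,0]
    - [0,0,0]
    - [0,0,0]
    - [0,0,0]
    - [0,0,0]
    - [0,0,0]
    - [0,0,0]
  claw: [0.35,0.35,0.35,0.35,0.35,0.35,0.35,0.35,0.35,0.35,0.35,0.35]

```text
clock: 13.15
position: [0.4718, 0.1187, 0.0561]
ee_rot: [0.001, 0.225, 0.974, -0.0]
contact_force: [-1.6, -0.3, 0.4]
width: 0.0275
gripper_force: 0.8
```

Call:
carry_out:
  delta_pos:
    - [-0.003,0.009,0]
    - [-0.007,0.019,0]
    - [-0.011,0.028,0]
    - [-0.016,0.036,0]
    - [-0.016,0.036,0]
  turn:
    - [0,0,0]
    - [0,0,0]
    - [0,0,0]
    - [0,0,0]
    - [0,0,0]
  claw: [0.35,0.35,0.35,0.35,0.35]

```text
clock: 13.65
position: [0.4832, 0.1283, 0.0561]
ee_rot: [0.0, 0.225, 0.974, -0.001]
contact_force: [-2.5, -0.9, 0.5]
width: 0.0276
gripper_force: 1.5
```

```bash
python3 st.py; python3 - <<'E'
from plan import *
from red import red
for c in ['scene','side']:
    print([(np.round(x['point'],4),round(x['score'],2)) for x in manip.place_of(c,'post_grip')[:1]])
    P,u,v=red(c,'blue'); print(len(P)); 
    if len(P): print(P.mean(0),P[P[:,2]>.07].mean(0))
    w=manip.get_image(c); print()
E
```

```text
[0.4832 0.1283 0.0561] q [ 0.1216  0.3326  1.917  -0.0022  0.8924 -0.9944] F in tool [ 1.8643 -1.9042 -0.4624] M tool [0.4985 0.2386 0.0274] 0.027618428699623734 1.5488828346133232 yang 62.50990895138475 moved -0.10081966614481137
[(array([0.4588, 0.074 , 0.0619]), 0.97)]
0

[(array([0.4593, 0.0771, 0.064 ]), 0.81)]
0
```

Call:
carry_out:
  delta_pos:
    - [-0.004,0.006,0]
    - [-0.007,0.011,0]
    - [-0.007,0.011,0]
    - [-0.007,0.011,0]
  turn:
    - [0,0,0]
    - [0,0,0]
    - [0,0,0]
    - [0,0,0]
  claw: [0.35,0.35,0.35,0.35]

```text
clock: 14.35
position: [0.4833, 0.1286, 0.0559]
ee_rot: [-0.003, 0.224, 0.975, -0.004]
contact_force: [-10.8, -10.1, 7.8]
width: 0.0279
gripper_force: 6.7
```

```bash
python3 st.py
```

```text
[0.4833 0.1286 0.0559] q [ 0.1246  0.3371  1.9101 -0.0066  0.9035 -0.99  ] F in tool [  5.3115 -13.8439  -7.6901] M tool [2.2016 0.6623 0.0878] 0.027881988035637448 6.719369888305664 yang 62.46090372307284 moved -0.10113130976742378
```

The force rose with no further motion, so the lug is against the stop. Now I'll centre the cage around the post and lift away.

Call:
carry_out:
  delta_pos:
    - [0.008,-0.014,0]
    - [0.012,-0.025,0]
    - [0.012,-0.025,0]
    - [0.012,-0.025,0]
    - [0.012,-0.025,-0.06]
    - [0.012,-0.025,-0.15]
    - [0.012,-0.025,-0.27]
    - [0.012,-0.025,-0.35]
    - [0.012,-0.025,-0.35]
    - [0.012,-0.025,-0.35]
  turn:
    - [0,0,0]
    - [0,0,0]
    - [0,0,0]
    - [0,0,0]
    - [0,0,0]
    - [0,0,0]
    - [0,0,0]
    - [0,0,0]
    - [0,0,0]
    - [0,0,0]
  claw: [0.35,0.35,0.25,0.25,0.25,0.25,0.25,0.25,0.25,0.25]

```text
clock: 15.35
position: [0.4798, 0.1248, 0.1968]
ee_rot: [0.002, 0.225, 0.974, 0.0]
contact_force: [-0.5, -0.6, -0.3]
width: 0.0317
gripper_force: 0.0
```

```bash
python3 - <<'E'
from plan import *
from red import red
from fit import fit
save('wrist','w8.png'); s=manip.get_state(); print(s['clock'],s['position'],s['contact_force'])
P,u,v=red('wrist','blue'); T=P[P[:,2]>.077]; m=T.mean(0); print('post',m,len(T),'swing deg',188.8-np.degrees(np.arctan2(m[1]-.082,m[0]-.503)))
try:
    K,b=fit(AX,('scene',)); print('pull',(K-[.4985,-.0219,.0943])@AX)
except Exception as e: print(e)
E
```

```text
15.4 [0.4788 0.1247 0.1956] [-0.7063  0.8193 -0.0227]
post [0.4808 0.1209 0.0818] 239 swing deg 69.08493266990885
n 46 top 0.09574809330197209 rect ((495.8226623535156, 58.86290740966797), (15.334959983825684, 27.880327224731445), 33.89549255371094) std [0.0037 0.0089] bar [-0.5987  0.6663  0.4445] ang e1 129.18713976014516 ctr [ 0.4977 -0.0231  0.1038] normal [ 0.1817 -0.4091  0.8942] e1 [ 0.9987 -0.0509  0.    ] e2 [0.0417 0.8181 0.5735]
pull 0.008511135145070022
```

View pics/w8.png

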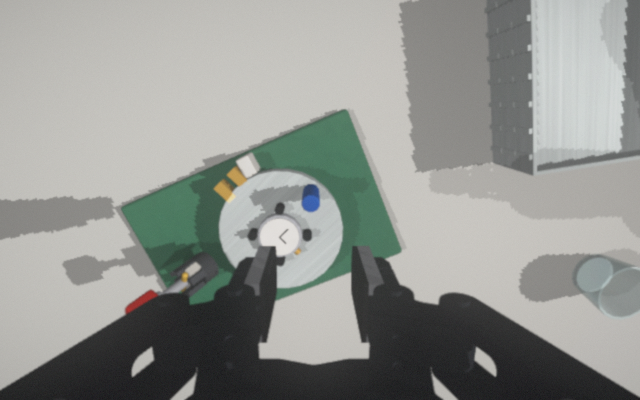

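The brass fork lug at (235,178) is against the white stop at (247,166). The turntable has swung 69° (1.2 rad), and the knob at (145,300) is still parked.

```bash
python3 -c "
from rig import manip
print(manip.sign_off())"
```

```text
the job is handed in; nothing more can be done
None
```

I parked the plunger in its rest notch (about 9.8 mm out, twisted about 1.3 rad), swung the turntable about 69° to its end stop, backed the arm clear, and handed the job in at about 15.5 s. The hand-in gave no verdict.

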